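# Open the filter compartment of the carver's dust extractor

### The job

The filter of the bench dust extractor has to be cleaned: open its compartment with the fingertips. Press the orange release tab down until the black filter cover springs loose, then push the cover by its grip bar along the flat top of the machine until it is clear of its guide rails and the whole filter opening is uncovered. Slide the cover without lifting it, leave it lying flat on top of the machine, and leave the tools and the carving around it where they are.

Things in the scene. Friction and masses are not known exactly. Their poses are not given: they have to be found in the camera images.
- machine: bench dust extractor, fixed light grey box 220 mm (its x) by 340 mm (its y) by 120 mm high. Origin at the centre of its underside, on the bench; z up, x points away from the front with the intake grille and red switch. Its flat top (deck) is 120 mm above the origin and is bare and level from y = -30 to 170 mm; the covered filter opening lies at y = -120 to -30 mm
- opening (a point): centre of the filter opening (84 mm along the machine's x, 90 mm along y) at deck height. Grey guide rails 12.5 mm high run along y beside it, 57 to 69 mm off its centre, and end level with its +y edge; their lips reach 7 mm inwards over the cover's edges. A 12.5 mm high wall closes the seat 66 mm to its -y side. The cover can leave only towards the machine's +y
- release_tab (a joint): travel of the orange tab in m: 0 = up (cover locked), 0.008 = fully down; sprung, about 4 to 7 N to go fully down. From about 0.0065 the cover is free: a sprung pusher slides it some 12 mm towards the machine's +y by itself, and its edge then keeps the tab from rising fully
- tab_top (a point): centre of the top face of the orange release tab, a block 34 mm (machine x) by 40 mm (machine y) standing in the front rail; its top is 18 mm above the deck when up, 10 mm when fully pressed. Moves with the tab, straight down
- cover: black filter cover, loose plate 110 mm (its x) by 130 mm (its y) by 7 mm, 0.15 to 0.3 kg, grey grip bar on top. Origin at the centre of its underside, axes as the machine's. At the start locked flat on the deck with its origin 75 mm to the -y side of the machine's; it must travel at least 110 mm towards +y and stays wholly on the deck up to 180 mm. Sliding takes a few newtons
- grip_bar (a point): middle of the grip bar's top on the cover: a grey bar 70 mm long (cover x), 10 mm thick (cover y), 14 mm high above the plate; this point is 21 mm above the cover's underside. The face to push is on the -y side, 5 mm from this point; 50 mm of flat plate lie behind it
- rear_corner_front (a point): rear (-y) corner of the cover on its front (-x) side, at its underside
- rear_corner_back (a point): rear (-y) corner of the cover on its back (+x) side, at its underside
- gouge: wood carver's gouge, dark handle, about 225 mm long and 26 mm high, lying loose on the bench in front of the machine; origin under the front of its handle. Leave alone
- mallet: wooden mallet, head 75 by 115 by 58 mm, handle 170 mm, lying loose on the bench; origin under its head. Leave alone
- carving: roughed-out scroll carving in light wood, foot 60 by 100 mm, 68 mm high, standing loose on the bench; origin under its foot. Leave alone
- brush: bench brush, 42 mm high, 270 mm long with its handle, lying loose on the bench; origin under its bristles. Leave alone
There are look-alikes about, which are no part of the job. Of the things like the cover, leave any that is pink or purple; of the rest the smaller one is meant.

How it is judged:
By the outcome, as a careful person would: the job done as asked, in the order asked, and still so for the second after the job is handed in, with the robot touching nothing.
It also fails if it takes over 45 s, if anything falls off the work surface, if the arm or the gripper's body presses on something with over 40 N, if the wrist force passes 120 N, or if a joint passes its speed limit or range.

### The arm

A 7-joint arm with a two-finger parallel gripper is mounted at the origin on the work surface. World frame = base frame: x ahead of the robot, y to its left, z up, the work surface at z = 0. Lengths are in m, angles in rad, forces in N, time in s.
With the tool pointing down it reaches from about 0.4 to 0.85 m from the base axis. Payload 6.9 kg.
Tool frame: the origin (TCP) lies midway between the tips of the shut fingers; the grasp point (between the pads) lies behind it (ctrl.pinch_z is the z of the grasp point in the tool frame, in m); z points along the fingers, y is the line along which they close (so a half turn about z gives the same grasp; the last joint's range is limited). The gripper opens to 85 mm and grips with 20 to 120 N. Pads are 22 mm wide; open, the fingers measure 114 mm over their backs; the gripper's body (76 mm by 85 mm) begins 54 mm behind the grasp point. The pads swing forward as they close: fully open they stand 13 mm farther back than shut.
Start: joints at [1.24, 0.507, -0.238, 1.5, 0.126, 1.149, -0.155], TCP at [0.264, -0.567, 0.231] pointing down, gripper open.
Joint ranges: [-3.08, 3.08], [-0.24, 2.05], [-1.43, 1.35], [0, 2.5], [-1.52, 4.66], [0.17, 1.96], [-2.89, 2.89]. Speed limits (rad/s): [2.39, 2.39, 3.14, 3.14, 3.14, 3.14, 3.14].

### API

Orientations are given as a unit quaternion [w, x, y, z].
In Python, from station import ctrl, get_state, vision, ticket, models gives the robot as it stands. Calls block until the motion is done:
- ctrl.movep(position, orientation): joint-space move of the TCP to a pose.
- ctrl.movel(position, frame=None, max_speed=0.15): straight line of the TCP; frame=None keeps the orientation; max_speed is the mean speed in m/s.
- ctrl.set_joints(angles): joint-space move.
- ctrl.ungrasp() and ctrl.close_gripper(force=None): open the fingers fully, or close them until they stop; force is the grip in N (None keeps the last).
- ctrl.pause(seconds).
- ctrl.ik(position, orientation): joint angles nearest the present ones, or None.
- get_state(): the state.
- vision.grab_frame(name): name is "side" or "top" or "wrist"; returns (picture, depth): 420x560x3 uint8, blue, green, red; 420x560 float32, m along the optical axis (not along the pixel's ray), 0 where there is no reading.
- vision.camera_info(name): a dict with "mtx" (3x3 intrinsics, pixels), "R" (3x3) and "t" (3): a world point X has camera coordinates R X + t; the wrist camera has in their place "hand_eye" (4x4, takes a point from camera to tool coordinates, whose origin is the TCP and whose axes are the flange's). Camera axes: x right, y down, z forward; pixel columns grow to the right and rows downward; lengths in m; the calibration is good to about 2 mm. A picture is of the moment at which its call begins: read the wrist's pose just before it. camera_info takes no time and is no camera call.
A pose or a line that the arm cannot do raises ctrl.Unreachable and nothing moves.
- ticket.close_job(): hands the job in; it is judged then, once.
Trained networks look in the newest picture that a camera, given by its name, has taken for a name from the list of things; names that differ only in an ending like _2 or _b are one class to them, and where a whole thing is asked for, a point or a joint stands for the part that bears it (a point fixed in the world has none). Each returns a list of dicts, best first, with "p" (0 to 1); they miss things now and then, are a little off and sometimes report something else, mostly with a low value. They report only what shows in the picture. A call takes as long as a camera call. They do not tell look-alikes from the thing itself.
- models.recognise(camera, target): "point" ([column, row] in pixels, amid what is visible of it).
- models.masks_of(camera, target): "mask" (420x560 bool, what is visible of it) and "point" ([column, row] in pixels, amid what is visible of it).
The state is a dict: "time": time; "qpos": joint angles; "qd": joint speeds; "tau": joint torques, N m; "tcp_pos": TCP position; "eef_rot": TCP orientation; "contact_force": force on the tool from outside, world axes, zero at the start; "wrist_torque": the same for the moment, N m; "width": finger opening in m; "gripper_force": force on a finger pad.
Only numpy, scipy, OpenCV 4.12 (cv2) and the standard library are available. Lean on these libraries where they do the work, as an engineer would, in place of code of your own. Each camera call takes 0.05 s, during which the arm holds its last target. There are 200 camera calls.

## Working session

There is one attempt and no reset: what is moved stays moved. The work goes in short steps, each a Python script; the robot and the scene stay as the last script left them, time stands still between calls to the robot, and variables do not carry over. Pictures are saved under pics/ and viewed, at most 10 in all, crops included, and the job is handed in when it is done.

```bash
ls; mkdir -p pics; cat > h.py <<'E'
import numpy as np, cv2
from station import ctrl,get_state,vision,ticket,models
def world(cam,depth,us,vs):
    i=vision.camera_info(cam);K=np.array(i["mtx"]);us=np.asarray(us);vs=np.asarray(vs)
    d=depth[vs,us];P=np.linalg.inv(K)@np.vstack([us,vs,np.ones(len(us))])*d
    return (np.array(i["R"]).T@(P-np.array(i["t"])[:,None])).T
E
python3 - <<'E'
from h import *
ims=[]
for c in("top","side"):
    im,d=vision.grab_frame(c);np.save(c+".npy",d);cv2.imwrite("pics/"+c+".png",im)
    for t in("machine","cover","release_tab","grip_bar","gouge","mallet","carving","brush"):
        for r in models.masks_of(c,t):
            v,u=np.nonzero(r["mask"]&(d>0)); 
            if len(u)==0: continue
            P=world(c,d,u,v)
            print(c,t,round(r["p"],2),np.round(r["point"]),len(u),np.median(P,0).round(3),P.min(0).round(3),P.max(0).round(3))
print(get_state()["time"],get_state()["eef_rot"],ctrl.pinch_z)
E
```

```text
pics
top machine 0.94 [290. 195.] 10136 [0.55  0.012 0.12 ] [ 0.419 -0.232 -0.003] [0.706 0.183 0.143]
top cover 0.97 [160. 276.] 3569 [0.342 0.361 0.009] [ 0.234  0.257 -0.004] [0.456 0.467 0.033]
top cover 0.86 [333. 198.] 2059 [ 0.541 -0.093  0.127] [ 0.485 -0.164  0.119] [ 0.603 -0.025  0.146]
top cover 0.64 [421. 158.] 3394 [ 0.691 -0.373  0.01 ] [ 0.58  -0.491 -0.004] [ 0.814 -0.26   0.034]
top release_tab 0.56 [319. 232.] 300 [ 0.46  -0.064  0.137] [ 0.438 -0.086  0.118] [ 0.493 -0.042  0.143]
top grip_bar 0.91 [363. 297.] 1999 [ 0.295 -0.198  0.007] [ 0.214 -0.281 -0.005] [ 0.375 -0.118  0.027]
top grip_bar 0.9 [157. 283.] 3612 [0.342 0.361 0.009] [ 0.232  0.256 -0.004] [0.456 0.475 0.033]
top grip_bar 0.66 [424. 155.] 3405 [ 0.692 -0.373  0.01 ] [ 0.576 -0.491 -0.003] [ 0.815 -0.26   0.034]
top grip_bar 0.61 [331. 200.] 2132 [ 0.541 -0.093  0.127] [ 0.483 -0.164  0.117] [ 0.606 -0.025  0.146]
top gouge 0.62 [275. 265.] 544 [0.378 0.043 0.024] [ 0.354 -0.035 -0.002] [0.406 0.185 0.03 ]
top mallet 0.72 [194. 162.] 1947 [0.66  0.277 0.055] [ 0.48   0.224 -0.004] [0.725 0.36  0.
[... 1185 characters left out ...]
17   0.115] [ 0.6   -0.022  0.147]
side grip_bar 0.65 [381. 230.] 1123 [ 0.29  -0.195  0.007] [ 0.212 -0.285 -0.004] [ 0.37  -0.119  0.028]
side gouge 0.68 [278. 211.] 7152 [0.511 0.037 0.118] [ 0.415 -0.238 -0.002] [0.686 0.185 0.146]
side gouge 0.65 [310. 260.] 508 [0.373 0.051 0.021] [ 0.348 -0.039 -0.008] [0.405 0.183 0.034]
side gouge 0.36 [301. 182.] 1002 [ 0.537 -0.089  0.127] [ 0.482 -0.165  0.115] [ 0.598 -0.022  0.147]
side mallet 0.77 [196. 244.] 1524 [0.65  0.286 0.048] [ 0.476  0.228 -0.001] [0.725 0.343 0.067]
side brush 0.6 [244. 180.] 662 [ 0.757 -0.022  0.038] [ 0.67  -0.192 -0.003] [0.825 0.103 0.127]
0.9 [2.92288934e-05 9.76351218e-01 2.16190422e-01 2.13514564e-05] -0.0187
```

```bash
python3 - <<'E'
from h import *
for c in("top","side"):
    d=np.load(c+".npy");v,u=np.nonzero(d>0);P=world(c,d,u,v)
    m=(P[:,2]>.112)&(P[:,2]<.155)&(abs(P[:,0]-.55)<.2)&(P[:,1]>-.3)&(P[:,1]<.25)
    Q=P[m]; print(c,cv2.minAreaRect(Q[:,:2].astype(np.float32)),np.percentile(Q[:,2],[5,50,95]))
    H=P[m&(P[:,2]>.1355)];print(len(H))
    for b in(H[H[:,0]<.5],H[(H[:,0]>.5)]):
        if len(b)>3:print(' hi',cv2.minAreaRect(b[:,:2].astype(np.float32)),b.mean(0).round(4))
im=cv2.imread("pics/top.png")[90:330,130:470];cv2.imwrite("pics/a.png",cv2.resize(im,None,fx=2.3,fy=2.3,interpolation=3))
im=cv2.imread("pics/side.png")[110:310,180:430];cv2.imwrite("pics/b.png",cv2.resize(im,None,fx=3,fy=3,interpolation=3))
E
```

```text
top ((0.551718533039093, -0.021002382040023804), (0.3403167426586151, 0.2210315614938736), 81.79450225830078) [0.11741356 0.12084837 0.13356123]
353
 hi ((0.4665713310241699, -0.09728265553712845), (0.04406226798892021, 0.1188889741897583), 17.42758560180664) [ 0.4564 -0.0642  0.1381]
 hi ((0.5556550025939941, -0.12091971188783646), (0.11699240654706955, 0.10351338237524033), 84.67354583740234) [ 0.5443 -0.1123  0.1399]
side ((0.5502281785011292, -0.02161279320716858), (0.34558501839637756, 0.23021918535232544), 81.0261001586914) [0.11580915 0.12117442 0.1342255 ]
212
 hi ((0.46259307861328125, -0.10522043704986572), (0.05415121093392372, 0.1315910369157791), 1.713829517364502) [ 0.4562 -0.0715  0.1383]
 hi ((0.5521551370620728, -0.10356095433235168), (0.1458682268857956, 0.10105325281620026), 81.86843872070312) [ 0.5497 -0.1088  0.1388]
```

View pics/a.png

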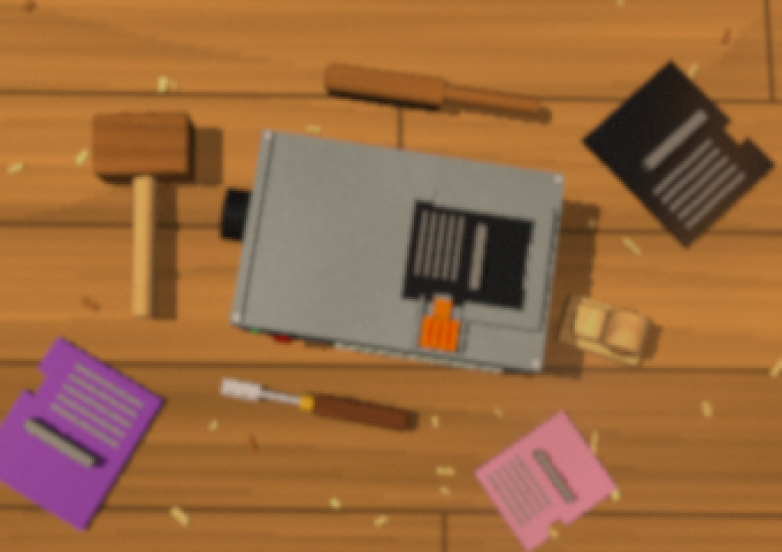

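View pics/b.png

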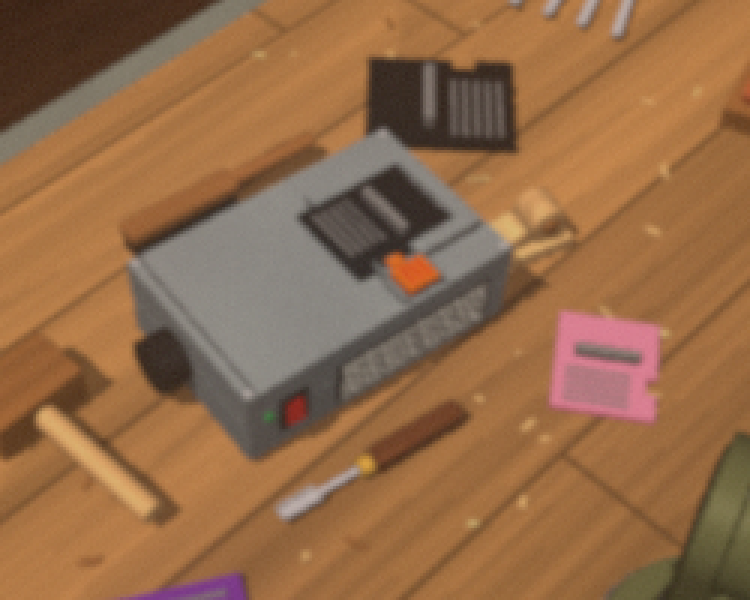

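The top crop shows the machine's +y pointing left, the black cover seated on it at crop (468,255) and the orange tab at (440,325). The side crop agrees: tab at (412,270), grip bar at (385,210). The look-alikes are the larger black plate and the pink and purple ones, all lying on the bench. Next I'll locate the tab and bar by colour and height in the machine frame.

```bash
cat >> h.py <<'E'
yaw=np.deg2rad(-8.3);C=np.array([.5512,-.0212])
ex=np.array([np.cos(yaw),np.sin(yaw)]);ey=np.array([-np.sin(yaw),np.cos(yaw)])
def m2w(x,y,z): return list(C+x*ex+y*ey)+[z]
def w2m(P): return np.c_[(P[:,:2]-C)@ex,(P[:,:2]-C)@ey,P[:,2]]
def quat(a): return [0,np.cos(a/2),np.sin(a/2),0]
def find(c,im,d):
    hsv=cv2.cvtColor(im,cv2.COLOR_BGR2HSV)
    v,u=np.nonzero(d>0);M=w2m(world(c,d,u,v));h=hsv[v,u].astype(int)
    on=(abs(M[:,0])<.12)&(abs(M[:,1])<.18)&(M[:,2]>.115)
    o=on&(h[:,0]>5)&(h[:,0]<20)&(h[:,1]>170)&(h[:,2]>120)
    b=on&(abs(M[:,0])<.05)&(M[:,2]>.1335)
    k=on&(abs(M[:,0])<.07)&(h[:,2]<60)
    for n,m in(("tab",o),("bar",b),("black",k)):
        if m.sum()>4:print(c,n,m.sum(),"med",np.median(M[m],0).round(4),"p3",np.percentile(M[m],3,0).round(4),"p97",np.percentile(M[m],97,0).round(4))
E
python3 - <<'E'
from h import *
for c in("top","side"): find(c,cv2.imread("pics/"+c+".png"),np.load(c+".npy"))
for n,a in(("press",yaw),("press",yaw+np.pi),("push",yaw+np.pi/2),("push",yaw-np.pi/2)):
    p=m2w(-.085,-.06,.2) if n=="press" else m2w(0,-.105,.2)
    q=ctrl.ik(p,quat(a));print(n,a,None if q is None else np.round(q,2))
E
```

```text
top tab 275 med [-0.0845 -0.0554  0.1373] p3 [-0.1038 -0.0737  0.1239] p97 [-0.0542 -0.037   0.1408]
top bar 197 med [-0.0019 -0.0865  0.1388] p3 [-0.0449 -0.1568  0.1336] p97 [ 0.0437 -0.0791  0.1432]
top black 1235 med [-0.0068 -0.0967  0.1269] p3 [-0.0473 -0.135   0.1239] p97 [ 0.0466 -0.0142  0.13  ]
side tab 129 med [-0.0896 -0.0547  0.1369] p3 [-0.1072 -0.0712  0.1246] p97 [-0.0555 -0.0366  0.1429]
side bar 135 med [ 1.000e-04 -8.550e-02  1.363e-01] p3 [-0.0385 -0.1575  0.1336] p97 [ 0.0481 -0.0366  0.1443]
side black 353 med [-0.0151 -0.1067  0.1268] p3 [-0.0494 -0.1343  0.1219] p97 [ 0.042  -0.0139  0.1313]
press -0.14486232791552936 [ 0.38  0.3  -0.37  1.95  0.14  0.91 -1.78]
press 2.996730325674264 [ 0.79  0.41 -0.98  1.95  0.41  0.99  1.05]
push 1.4259339988793671 [ 0.62  0.47 -0.66  1.74  0.33  1.04 -0.3 ]
push -1.715658654710426 [-0.47  0.67  1.15  1.76 -0.66  1.17 -2.41]
```

```bash
python3 - <<'E'
from h import *
ctrl.close_gripper()
ctrl.movep(m2w(-.087,-.055,.20),quat(yaw))
ctrl.movel(m2w(-.087,-.055,.143),max_speed=.12)
f=lambda:np.round(get_state()["contact_force"],1)
print(get_state()["time"],f(),get_state()["tcp_pos"])
hit=None
for z in np.arange(.141,.1265,-.001):
    ctrl.movel(m2w(-.087,-.055,z),max_speed=.03)
    F=get_state()["contact_force"][2];print(round(z,3),round(get_state()["tcp_pos"][2],4),f())
    if F>14:break
im,d=vision.grab_frame("top");find("top",im,d)
cv2.imwrite("pics/c.png",cv2.resize(im[90:330,230:430],None,fx=2.5,fy=2.5))
print(get_state()["time"])
E
```

```text
4.2417 [1.3 0.6 1.2] [ 0.45743932 -0.06325852  0.1432459 ]
0.141 0.1415 [ 0.5  0.1 -0.1]
0.14 0.1401 [0.6 0.4 0.1]
0.139 0.1389 [0.5 0.5 0.3]
0.138 0.138 [-0.2 -0.4 -0.3]
0.137 0.1371 [-0.   0.5  2.1]
0.136 0.136 [ 0.3 -0.1  2.2]
0.135 0.135 [0.2 0.9 1.4]
0.134 0.1339 [-0.1  0.5  2.4]
0.133 0.1329 [ 0.4 -0.5  1.3]
0.132 0.132 [ 0.8 -0.3  3. ]
0.131 0.131 [ 0.4 -0.7  2.3]
0.13 0.13 [ 0.9 -1.3  5. ]
0.129 0.1298 [-3.  -1.  14.8]
top bar 208 med [-0.0438 -0.0713  0.5144] p3 [-0.0497 -0.0861  0.1396] p97 [ 0.0308 -0.044   0.5282]
top black 362 med [ 0.0087 -0.0179  0.1274] p3 [-0.0596 -0.1025  0.1239] p97 [0.0482 0.0019 0.5075]
7.5417
```

```bash
python3 - <<'E'
from h import *
ctrl.movel(m2w(-.087,-.055,.2),max_speed=.12)
ctrl.movep(m2w(-.06,-.25,.28),quat(yaw+np.pi/2))
for c in("top","side"):
    im,d=vision.grab_frame(c);find(c,im,d)
    cv2.imwrite("pics/d_%s.png"%c,cv2.resize(im[90:330,180:430],None,fx=2.5,fy=2.5))
print(get_state()["time"],get_state()["contact_force"])
E
```

```text
top tab 256 med [-0.0856 -0.0548  0.1333] p3 [-0.1041 -0.0727  0.1194] p97 [-0.0565 -0.0369  0.1367]
top bar 218 med [ 0.0018 -0.0754  0.1392] p3 [-0.04   -0.1574  0.1335] p97 [ 0.0424 -0.0671  0.1444]
top black 1239 med [-0.0079 -0.084   0.1277] p3 [-0.0484 -0.1231  0.1244] p97 [ 0.0467 -0.002   0.1309]
side tab 114 med [-0.0894 -0.0548  0.1326] p3 [-0.1068 -0.0719  0.12  ] p97 [-0.0595 -0.0389  0.1388]
side bar 136 med [-0.0014 -0.0724  0.1374] p3 [-0.046  -0.1567  0.1336] p97 [ 0.0477 -0.0192  0.1448]
side black 340 med [-0.0236 -0.0929  0.1279] p3 [-0.0521 -0.1207  0.1226] p97 [ 0.0399 -0.0031  0.133 ]
10.0167 [0.23191592 0.81678917 0.15491033]
```

View pics/d_side.png

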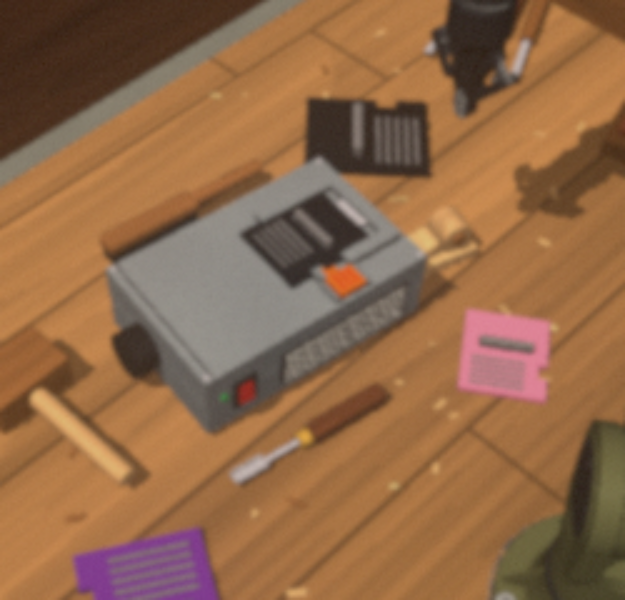

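The cover has sprung about 12 mm: a strip of the opening shows white at (350,208) behind it, the bar is at (312,228), and the tab stays partly down. Now the push.

```bash
python3 - <<'E'
from h import *
q=quat(yaw+np.pi/2)
ctrl.movep(m2w(0,-.106,.21),q)
ctrl.movel(m2w(0,-.106,.150),max_speed=.12)
for z in(.14,.135,.1325):
    ctrl.movel(m2w(0,-.106,z),max_speed=.04)
    F=get_state()["contact_force"];print(z,np.round(F,1))
    if F[2]>6: raise SystemExit("contact")
for y in list(np.arange(-.096,.034,.01))+[.037]:
    ctrl.movel(m2w(0,y,.1325),max_speed=.05)
    F=get_state()["contact_force"];print(round(y,3),"along/side/z",np.round([F[:2]@ey,F[:2]@ex,F[2]],1))
    if np.linalg.norm(F)>25: break
ctrl.movel(m2w(0,y-.012,.1325),max_speed=.05)
ctrl.movel(m2w(0,y-.012,.25),max_speed=.15)
ctrl.movep(m2w(-.06,-.25,.28),q)
for c in("top","side"):
    im,d=vision.grab_frame(c);find(c,im,d)
    cv2.imwrite("pics/e_%s.png"%c,cv2.resize(im[90:330,180:430],None,fx=2.5,fy=2.5))
print(get_state()["time"],get_state()["contact_force"])
E
```

```text
0.14 [ 0.4  0.3 -0.4]
0.135 [ 0.2 -0.5 -0.5]
0.1325 [-0.4 -0.6  0.8]
-0.096 along/side/z [-0.1  1.   0.1]
-0.086 along/side/z [ 0.9  0.1 -0.1]
-0.076 along/side/z [-0.5  0.8  0.2]
-0.066 along/side/z [-0.2  0.1 -0.2]
-0.056 along/side/z [0.3 0.5 0. ]
-0.046 along/side/z [ 0.7 -0.3  0.4]
-0.036 along/side/z [ 0.5  0.4 -0.1]
-0.026 along/side/z [0.4 0.4 0.7]
-0.016 along/side/z [ 0.5 -1.  -0. ]
-0.006 along/side/z [0.  0.8 0.4]
0.004 along/side/z [ 0.2  0.3 -0.1]
0.014 along/side/z [-0.  -0.1 -0.1]
0.024 along/side/z [ 0.4  0.2 -1.5]
0.037 along/side/z [ 0.1  0.1 -0.1]
top tab 273 med [-0.0848 -0.0554  0.1374] p3 [-0.1039 -0.0737  0.1239] p97 [-0.0551 -0.0371  0.1412]
top bar 198 med [-0.0011  0.0523  0.139 ] p3 [-0.0417 -0.1582  0.1337] p97 [0.0432 0.0607 0.1431]
top black 1337 med [-0.0098  0.0421  0.1268] p3 [-0.054   0.0039  0.1237] p97 [0.0461 0.1253 0.13  ]
side tab 120 med [-0.0908 -0.0549  0.1375] p3 [-0.1068 -0.0719  0.1261] p97 [-0.059  -0.0376  0.1426]
side bar 136 med [-0.0052  0.0538  0.137 ] p3 [-0.0441 -0.1564  0.1337] p97 [0.0482 0.0698 0.143 ]
side black 450 med [-0.0308  0.0342  0.127 ] p3 [-0.0569  0.0061  0.1223] p97 [0.0406 0.1238 0.1318]
19.7833 [ 0.10171551 -0.1253749   0.1541532 ]
```

View pics/e_top.png

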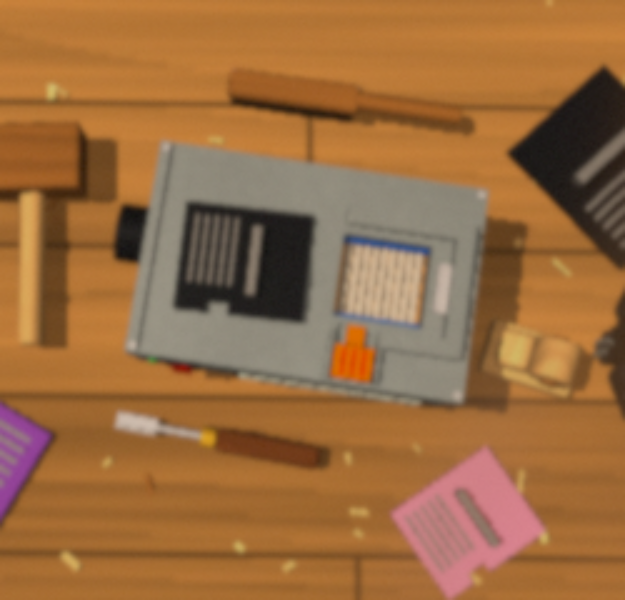

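The cover lies flat on the deck at (245,262), about 138 mm from its start. The filter opening at (383,282) is fully uncovered, the tab is back up, and the tools and carving are where they were.

```bash
python3 -c "
from station import *
print(ticket.close_job())"
```

```text
the job is handed in; nothing more can be done
None
```

The job is handed in: the tab was pressed until the cover sprang loose, then the cover was slid about 138 mm so it lies flat on the deck with the opening fully uncovered and everything around it undisturbed; I haven't seen the judge's verdict.

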